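# Sort the bottles, pots and weight into their lab trays

### The arm

A 6-joint arm with a two-finger parallel gripper is mounted at the origin on the work surface. World frame = base frame: x ahead of the robot, y to its left, z up, the work surface at z = 0. Lengths are in mm, angles in degrees, forces in N, time in s.
With the tool pointing down it reaches from about 300 to 850 mm from the base axis. Payload 4.2 kg.
Tool frame: the origin (TCP) lies at the very end of the fingers, on their centre line; the grasp point (between the pads) lies 19 mm behind it (env.tcp_to_grasp is the distance from the TCP to the grasp point, in mm); z points along the fingers, y is the line along which they close (so a half turn about z gives the same grasp; the last joint's range is limited). The gripper opens to 91 mm and grips with 3 to 60 N. Pads are 32 mm wide; open, the fingers measure 118 mm over their backs; the gripper's body (76 mm by 178 mm) begins 60 mm behind the grasp point.
Start: joints at [-1.146, 18.312, 89.639, -0, 72.044, -1.146], TCP at [575.016, 0, 213.976] pointing down, gripper open.
Joint ranges: [-177.97, 177.97], [-48.28, 115.42], [12.27, 149.76], [-77.06, 257.06], [2.81, 150.46], [-146.56, 146.56]. Speed limits (degrees/s): [147.25, 147.25, 180, 180, 180, 180].

### API

Orientations are given as [roll, pitch, yaw] about the fixed x, y, z axes, in that order (R = Rz(yaw) Ry(pitch) Rx(roll)).
In Python, from workcell import env gives the robot as it stands.
- The arm moves only by the tool move_arm, never from a script. Its argument "plan" is a list of rows, each a list of 3 entries, a list of its own where there are three numbers: the shift along the world's x, y, z in cm, then the turn about the world's z in degrees, then the closure, from 0 (fully open) to 1 (shut). In form: [[[x, y, z], turn, claw], ...]. A call has 1 to 5 rows; each row shifts and turns the commanded pose from where the row before left it; what a row does not reach is not made up. A row lasts 1/10 s, in which the tool goes at most 50 mm and 8.59 degrees, less where a joint would pass 70% of its speed; a pose out of reach is approached as far as the arm can. A call is refused whole if a number of a shift passes 5 or a number of a turn 8.59, either way. A call with a gripper value outside its range is refused whole. The fingers move at their own pace and stop on an object; "squeeze" is the grip in N (left out, the last holds). Time passes only in rows, so rows that do not move let the fingers close. It gives the time, the measured TCP pose, the force, the opening and the grip force at its end, in the units of the state.
- env.state(): the state, without advancing time (a new reading comes with each control period).
- env.grab_frame(name): name is "scene" or "side" or "wrist"; returns a dict with "frame" (420x560x3 uint8, red, green, blue), "z_map" (420x560 float32, mm along the optical axis (not along the pixel's ray), 0 where there is no reading), "fovy" (degrees; the focal length in pixels is half the picture's height over the tangent of half this angle, whatever the lens; pixels are square), "cx", "cy" (the principal point, pixels), "D" ([k1, k2, p1, p2, k3] as OpenCV has them; the pictures are not rectified), "position" and "orientation" of the camera in the world. Camera axes: x right, y down, z forward; pixel columns grow to the right and rows downward; lengths in mm; the calibration is good to about 2 mm. A picture is of the moment at which its call begins.
- env.job_done(): hands the job in; it is judged then, once.
Trained networks look in a picture, given as the dict that the camera call returned (one of the last four; its "shot" number tells which), for a name from the list of things; names that differ only in an ending like _2 or _b are one class to them, and where a whole thing is asked for, a point or a joint stands for the part that bears it (a point fixed in the world has none). Each returns a list of dicts, best first, with "score" (0 to 1); they miss things now and then, are a little off and sometimes report something else, mostly with a low value. They report only what shows in the picture. A call takes as long as a camera call. They do not tell look-alikes from the thing itself.
- env.search_frame(picture, label): "point" ([column, row] in pixels, amid what is visible of it).
- env.landmark_of(picture, label): "point" ([column, row] in pixels: a listed point, or the origin of a listed thing).
The state is a dict: "time_s": time; "qpos": joint angles; "qvel": joint speeds; "effort": joint torques, N m; "ee_pos": TCP position; "ee_rot": TCP orientation; "force": force on the tool from outside, world axes, zero at the start; "torque": the same for the moment, N m; "gripper_width": finger opening in mm; "gripper_force": force on a finger pad.
Only numpy, scipy, OpenCV 4.12 (cv2) and the standard library are available. Lean on these libraries where they do the work, as an engineer would, in place of code of your own. Each camera call takes 0.05 s, during which the arm holds its last target. There are 200 camera calls.

### The job

Tidy the lab bench: stand both amber glass bottles in the blue tray, both white sample pots in the white tray and the brass weight in the black tray, one thing to a bay, whatever the colour of the caps and lids. Keep everything upright, set each thing down on the tray's floor rather than dropping it, and leave the grey timer and the orange cup where they are.

Things in the scene. Friction and masses are not known exactly. Their poses are not given: they have to be found in the camera images.
- bottle_tall: taller reagent bottle of amber (brown) glass with a red screw cap, upright and round, loose: glass body 42 mm diameter, straight up to 60 mm, then a shoulder and a 26 mm diameter cap; 86 mm tall, about 120 g. Origin at the centre of its underside, z up.
- bottle_short: shorter reagent bottle of amber (brown) glass with a blue screw cap, upright and round, loose: glass body 42 mm diameter, straight up to 46 mm, then a shoulder and a 26 mm diameter cap; 72 mm tall, about 120 g. Origin at the centre of its underside, z up.
- pot_red: white plastic sample pot with a red lid covering its whole top, upright and round, loose: 45 mm diameter, lid 46 mm diameter in the top 10 mm, 60 mm tall, about 80 g. Origin at the centre of its underside, z up.
- pot_blue: white plastic sample pot with a blue lid covering its whole top, upright and round, loose: 45 mm diameter, lid 46 mm diameter in the top 10 mm, 60 mm tall, about 80 g. Origin at the centre of its underside, z up.
- weight: brass calibration weight, upright and round, loose: 38 mm diameter, straight up to 50 mm, with a 22 mm diameter knob on top; 70 mm tall in all, about 420 g. Origin at the centre of its underside, z up.
- tray_blue: blue open two-bay tray, fixed to the bench, outside 74 (x) x 144 (y) x 18 (z) mm; origin at the centre of its underside. Floor 4 mm thick, outer walls and the divider 4 mm thick, rising 14 mm above the floor. Its two square bays, 66 x 66 mm inside, are centred at y = +35 and -35 mm in the tray's own frame (x = 0), their floor 4 mm above the bench at z = 0.
- tray_white: white open two-bay tray, fixed to the bench, outside 74 (x) x 144 (y) x 18 (z) mm; origin at the centre of its underside. Floor 4 mm thick, outer walls and the divider 4 mm thick, rising 14 mm above the floor. Its two square bays, 66 x 66 mm inside, are centred at y = +35 and -35 mm in the tray's own frame (x = 0), their floor 4 mm above the bench at z = 0.
- tray_black: black open two-bay tray, fixed to the bench, outside 74 (x) x 144 (y) x 18 (z) mm; origin at the centre of its underside. Floor 4 mm thick, outer walls and the divider 4 mm thick, rising 14 mm above the floor. Its two square bays, 66 x 66 mm inside, are centred at y = +35 and -35 mm in the tray's own frame (x = 0), their floor 4 mm above the bench at z = 0.
- timer: flat grey bench timer with a green display, a bystander lying loose among the things, 56 x 56 x 18 mm; origin at the centre of its underside.
- cup: small empty orange plastic cup, a bystander standing loose among the things, open at the top, 48 mm diameter at the rim, 50 mm tall; origin at the centre of its underside.
Things that resemble listed ones, but are neither listed nor needed, are in the scene too. What is shaped like the pot_blue but green is not meant.

How it is judged (in metres and radians):
At the end, for the whole second after the job is handed in: Both bottles in the blue tray, both pots in the white, the weight in the black: each within 18 mm of a bay's centre along both tray axes, underside 1 to 8 mm above the tray's underside, upright within 0.1 rad, slower than 0.02 m/s; timer and cup within 15 mm of their start (x of bottle_tall in the frame of tray_blue between -0.018 and 0.018 m and z of bottle_tall in the frame of tray_blue between 0.001 and 0.008 m and (y of bottle_tall in the frame of tray_blue between 0.017 and 0.053 m or y of bottle_tall in the frame of tray_blue between -0.053 and -0.017 m) and angle between each of bottle_tall, bottle_short, pot_red, pot_blue, weight's own z axis and vertical below 0.1 rad and linear speed of each of bottle_tall, bottle_short, pot_red, pot_blue, weight below 0.02 m/s and x of bottle_short in the frame of tray_blue between -0.018 and 0.018 m and z of bottle_short in the frame of tray_blue between 0.001 and 0.008 m and (y of bottle_short in the frame of tray_blue between 0.017 and 0.053 m or y of bottle_short in the frame of tray_blue between -0.053 and -0.017 m) and x of pot_red in the frame of tray_white between -0.018 and 0.018 m and z of pot_red in the frame of tray_white between 0.001 and 0.008 m and (y of pot_red in the frame of tray_white between 0.017 and 0.053 m or y of pot_red in the frame of tray_white between -0.053 and -0.017 m) and x of pot_blue in the frame of tray_white between -0.018 and 0.018 m and z of pot_blue in the frame of tray_white between 0.001 and 0.008 m and (y of pot_blue in the frame of tray_white between 0.017 and 0.053 m or y of pot_blue in the frame of tray_white between -0.053 and -0.017 m) and x of weight in the frame of tray_black between -0.018 and 0.018 m and z of weight in the frame of tray_black between 0.001 and 0.008 m and (y of weight in the frame of tray_black between 0.017 and 0.053 m or y of weight in the frame of tray_black between -0.053 and -0.017 m) and distance of each of timer, cup from where it was at the start of the episode below 0.015 m); the robot touches nothing.
It fails at once if the timer is displaced by more than 15 mm or tipped by more than 0.4 rad (distance of timer from where it was at the start of the episode above 0.015 m or angle between timer's own z axis and vertical above 0.4 rad).
It fails at once if the cup is displaced by more than 15 mm or tipped by more than 0.4 rad (distance of cup from where it was at the start of the episode above 0.015 m or angle between cup's own z axis and vertical above 0.4 rad).
It fails at once if a bottle, a pot or the weight is tipped by more than 0.6 rad (angle between any of bottle_tall, bottle_short, pot_red, pot_blue, weight's own z axis and vertical above 0.6 rad).
It fails at once if a bottle, a pot or the weight is dropped into its tray (faster than 0.6 m/s within 12 mm of the tray's floor) ((horizontal distance between bottle_tall and tray_blue below 0.07 m and z of bottle_tall in the frame of tray_blue below 0.016 m and linear speed of bottle_tall above 0.6 m/s) or (horizontal distance between bottle_short and tray_blue below 0.07 m and z of bottle_short in the frame of tray_blue below 0.016 m and linear speed of bottle_short above 0.6 m/s) or (horizontal distance between pot_red and tray_white below 0.07 m and z of pot_red in the frame of tray_white below 0.016 m and linear speed of pot_red above 0.6 m/s) or (horizontal distance between pot_blue and tray_white below 0.07 m and z of pot_blue in the frame of tray_white below 0.016 m and linear speed of pot_blue above 0.6 m/s) or (horizontal distance between weight and tray_black below 0.07 m and z of weight in the frame of tray_black below 0.016 m and linear speed of weight above 0.6 m/s)).
It also fails if it takes over 128 s, if anything falls off the work surface, if the arm or the gripper's body presses on something with over 40 N, if the wrist force passes 120 N, or if a joint passes its speed limit or range.

## Working session

There is one attempt and no reset: what is moved stays moved. The work goes in short steps, Python scripts to look and compute and a tool call to move; the robot and the scene stay as the last step left them, time stands still between calls to the robot, and variables do not carry over. Pictures are saved under pics/ and viewed, at most 14 in all, crops included, and the job is handed in when it is done.

Besides the shell and the picture viewer there is one more tool, called after "Emit:" as name([rows], argument=value, ...), one row to a line, values as JSON. move_arm: Moves the arm, as the interface text tells. Its arguments: {"type":"object","properties":{"plan":{"type":"array","items":{"type":"array"}},"squeeze":{"type":"number"}},"required":["plan"]}

```bash
mkdir -p pics; cat > h.py <<'E'
import numpy as np, cv2
from scipy.spatial.transform import Rotation as R
from workcell import env
def K(p):
    h=p["frame"].shape[0]; f=h/2/np.tan(np.radians(p["fovy"])/2)
    return np.array([[f,0,p["cx"]],[0,f,p["cy"]],[0,0,1]])
def rot(p):
    o=np.array(p["orientation"],float)
    return o if o.shape==(3,3) else R.from_euler('xyz',o,degrees=True).as_matrix()
def ray(p,uv):
    n=cv2.undistortPoints(np.array(uv,float).reshape(-1,1,2),K(p),np.array(p["D"],float)).reshape(-1,2)
    return np.c_[n,np.ones(len(n))]
def world(p,uv):
    uv=np.array(uv,float).reshape(-1,2); r=ray(p,uv)
    z=np.array([p["z_map"][int(round(v)),int(round(u))] for u,v in uv])
    return (r*z[:,None])@rot(p).T+np.array(p["position"])
def cloud(p):
    h,w=p["z_map"].shape; uu,vv=np.meshgrid(np.arange(w),np.arange(h))
    c=(ray(p,np.c_[uu.ravel(),vv.ravel()])*p["z_map"].reshape(-1,1))@rot(p).T+np.array(p["position"])
    return c.reshape(h,w,3)
def save(p,n): cv2.imwrite("pics/"+n+".png",cv2.cvtColor(p["frame"],cv2.COLOR_RGB2BGR))
E
python3 - <<'E'
from h import *
for c in ("scene","side"):
    p=env.grab_frame(c); save(p,c+"0"); print(c,p["position"],p["orientation"],p["fovy"],p["D"])
    for n in "bottle_tall bottle_short pot_red pot_blue weight tray_blue tray_white tray_black timer cup".split():
        for d in env.search_frame(p,n)[:3]:
            print(n,np.round(d["point"]),round(d["score"],2),np.round(world(p,d["point"])[0]))
print(env.state())
E
```

```text
scene [ 942.78297305 -659.21178826 1320.80023855] [-148.31729284    0.76622519   28.59177629] 42.851172812960925 [-0.1849611  0.         0.         0.         0.       ]
bottle_short [193. 272.] 0.77 [ 458. -227.   45.]
pot_red [242. 270.] 0.94 [ 570. -164.   55.]
pot_blue [326. 178.] 0.73 [638. 209.  54.]
pot_blue [272. 223.] 0.57 [571.  -1.  58.]
pot_blue [324. 209.] 0.54 [680. 108.  58.]
weight [226. 228.] 0.82 [465. -72.  50.]
tray_blue [324. 135.] 0.62 [550. 387.  13.]
tray_white [311. 259.] 0.77 [706. -24.   2.]
tray_black [196. 336.] 0.98 [ 547. -365.   10.]
timer [246. 200.] 0.64 [457.  53.  20.]
cup [242. 272.] 0.43 [ 576. -171.   63.]
side [ 344.88618646 1016.58956498  746.40993493] [-123.6957895     1.08806825 -168.85727609] 45.72131174068326 [-0.05352428  0.          0.          0.          0.        ]
bottle_tall [278. 245.] 0.67 [537. 145.  57.]
bottle_tall [279. 217.] 0.41 [559.  27.  54.]
bottle_short [342. 181.] 0.86 [ 423. -200.   36.]
pot_red [290. 187.] 0.87 [ 558. -130.   45.]
pot_red [231. 216.] 0.24 [697. -15.  12.]
pot_blue [278. 216.] 0.85 [560.  27.  55.]
po
[... 454 characters left out ...]
0.39 [552. 394.   4.]
{'time_s': 1.1, 'qpos': array([-1.14653617e+00,  1.83107912e+01,  8.96374805e+01, -1.31313470e-04,
        7.20440922e+01, -1.14459509e+00]), 'qvel': array([ 0.01321506, -0.13586471, -0.11046483,  0.07869792, -0.02181835,
       -0.05710878]), 'effort': array([-3.73143012e-04, -4.12364316e+01, -2.32231218e+01,  7.27165863e-02,
        3.76259931e-02,  1.10210993e-05]), 'ee_pos': array([ 5.75027440e+02, -6.74222133e-03,  2.13997367e+02]), 'ee_rot': array([1.79992368e+02, 2.77433995e-04, 8.99980994e+01]), 'force': array([0.37621762, 0.35783148, 0.67343892]), 'torque': array([-0.03766114,  0.01115623, -0.01515045]), 'gripper_force': 0.0, 'gripper_width': 90.88690568423138}
```

View pics/scene0.png

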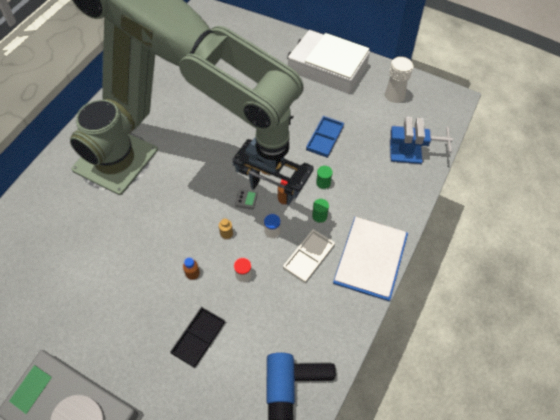

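View pics/side0.png

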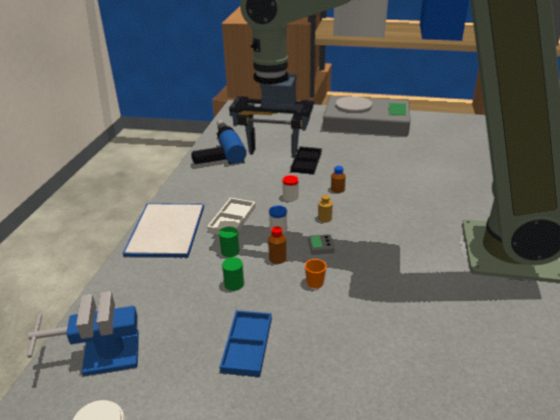

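Scene view: the tall bottle (red cap) is at (284,190), partly under the gripper. The short bottle (blue cap) is at (191,268), pot_red at (243,268), pot_blue at (272,224), the weight at (226,228) and the timer at (246,199). The green look-alikes at (324,177) and (320,210) are not wanted. Side view: tall bottle (277,247), cup (316,273), pot_blue (278,218), trays white (232,215), blue (247,342) and black (306,159).

Next I fit centres from both depth clouds.

```bash
cat >> h.py <<'E'
from scipy.optimize import least_squares
def grab2(cams=("scene","side")):
    P=[];C=[]
    for c in cams:
        p=env.grab_frame(c); w=cloud(p); m=p["z_map"]>0
        P.append(w[m]);C.append(p["frame"][m])
    return np.vstack(P),np.vstack(C),[len(x) for x in P]
def circ(P,c,rad,z0,z1,rr=None):
    "centre of a vertical cylinder of known radius, points between z0 and z1"
    c=np.array(c,float)
    for _ in range(4):
        d=np.hypot(*(P[:,:2]-c).T); q=P[(d<rad+12)&(P[:,2]>z0)&(P[:,2]<z1)]
        if len(q)<8: return c,len(q),0
        s=least_squares(lambda x:np.hypot(*(q[:,:2]-x).T)-rad,c,loss='soft_l1',f_scale=2); c=s.x
    return c,len(q),np.median(abs(s.fun))
E
python3 - <<'E'
from h import *
P,C,n=grab2(); A=P[:n[0]];B=P[n[0]:]
obj=dict(bottle_tall=((540,130),21,10,58),bottle_short=((440,-215),21,10,44),pot_red=((564,-147),22.5,8,48),pot_blue=((566,12),22.5,8,48),weight=((460,-57),19,8,48),g1=((630,228),22.5,8,48),g2=((669,123),22.5,8,48),cup=((450,140),22,25,48))
for k,(c,r,a,b) in obj.items():
    for nm,Q in (("AB",P),("A",A),("B",B)):
        x,m,e=circ(Q,c,r,a,b); 
        q=Q[(np.hypot(*(Q[:,:2]-x).T)<12)&(Q[:,2]<130)]
        print(k,nm,x.round(1),m,round(e,1),"top",np.percentile(q[:,2],95).round(0) if len(q) else None, np.mean(q[q[:,2]>np.percentile(q[:,2],60),:2],0).round(0) if len(q) else None)
for k,c in dict(blue=(550,390),white=(700,-20),black=(549,-363)).items():
    for nm,Q in (("AB",P),("A",A),("B",B)):
        q=Q[(np.hypot(*(Q[:,:2]-c).T)<100)&(Q[:,2]>12)&(Q[:,2]<24)]
        (cx,cy),wh,an=cv2.minAreaRect(q[:,:2].astype(np.float32)); print(k,nm,round(cx,1),round(cy,1),np.round(wh),round(an,1),len(q))
for nm,Q in (("A",A),("B",B)):
    q=Q[(np.hypot(*(Q[:,:2]-(450,62)).T)<55)&(Q[:,2]>12)&(Q[:,2]<24)]; print("timer",nm,cv2.minAreaRect(q[:,:2].astype(np.float32)))
# height map for a view
im=np.zeros((560,800),np.float32)
u=((P[:,1]+480)*0.8).astype(int);v=((P[:,0]-250)).astype(int)
m=(u>=0)&(u<800)&(v>=0)&(v<560)&(P[:,2]<110)&(P[:,2]>6)
np.maximum.at(im,(v[m],u[m]),P[m,2]); cv2.imwrite("pics/hm.png",cv2.dilate(np.clip(im*2.4,0,255).astype(np.uint8),np.ones((2,2))))
E
```

```text
bottle_tall AB [544.7 121.7] 383 0.9 top 88.0 [544. 121.]
bottle_tall A [546.9 121. ] 84 1.0 top 90.0 [544. 115.]
bottle_tall B [544.4 122.1] 299 0.8 top 88.0 [543. 123.]
bottle_short AB [ 436.6 -213.8] 238 1.2 top 74.0 [ 438. -213.]
bottle_short A [ 437.3 -213.6] 82 1.0 top 73.0 [ 440. -216.]
bottle_short B [ 436.1 -213.8] 156 1.2 top 74.0 [ 436. -212.]
pot_red AB [ 563.7 -151.7] 302 1.2 top 63.0 [ 564. -152.]
pot_red A [ 564.6 -152.9] 105 0.7 top 62.0 [ 566. -154.]
pot_red B [ 562.8 -151. ] 197 1.3 top 63.0 [ 564. -151.]
pot_blue AB [566.9   5.7] 283 1.1 top 64.0 [568.   5.]
pot_blue A [568.1   5. ] 111 0.8 top 64.0 [569.   4.]
pot_blue B [566.    6.2] 172 1.0 top 62.0 [565.   4.]
weight AB [455.6 -62.3] 308 1.2 top 70.0 [456. -62.]
weight A [456.6 -63.1] 116 1.1 top 70.0 [457. -65.]
weight B [455.  -61.8] 192 1.1 top 70.0 [454. -60.]
g1 AB [622.3 226.7] 401 1.0 top 62.0 [622. 228.]
g1 A [624.3 225.6] 114 0.9 top 62.0 [628. 226.]
g1 B [621.6 227. ] 287 0.7 top 62.0 [623. 229.]
g2 AB [663.5 115.8] 367 1.1 top 62.0 [664. 116.]
g2 A [665.6 114.7] 115 0.9 top 62.0 [666. 116.]
g2 B [662.7 116.3] 252 0.8 top 63.0 [662. 116.]
cup AB [451.  154.4] 140 3.2 top 2.0 [455. 150.]
cup A [450. 140.] 0 0 top 1.0 [455. 142.]
cup B [451.  154.4] 140 3.2 top None None
blue AB 551.8 389.1 [ 79. 153.] 3.5 909
blue A 553.7 387.5 [ 76. 148.] 4.1 206
blue B 549.9 391.1 [ 75. 149.] 3.5 703
white AB 727.4 -22.8 [152. 144.] 81.6 827
white A 729.2 -25.2 [148. 139.] 81.9 368
white B 727.4 -22.8 [152. 144.] 81.6 459
black AB 552.1 -360.8 [153.  79.] 88.7 592
black A 552.7 -363.4 [146.  77.] 88.2 353
black B 550.8 -360.8 [153.  76.] 88.7 239
timer A ((452.385498046875, 58.938175201416016), (55.976078033447266, 60.33958053588867), 16.648134231567383)
timer B ((448.8476257324219, 62.81024169921875), (56.21894836425781, 59.31809997558594), 15.446533203125)
```

View pics/hm.png

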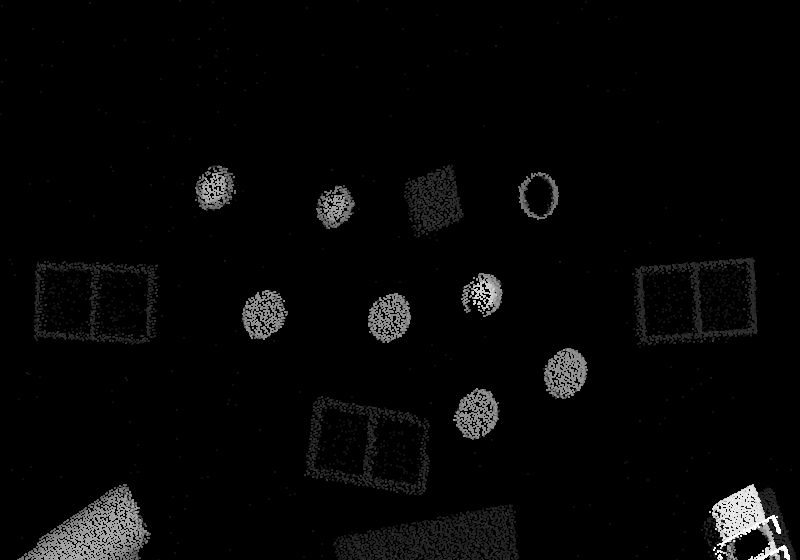

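The height map shows five round things, two look-alikes, the cup ring near (446,192) and three trays, all well apart.

Candidates for pot_blue in the side view are (278,218), (229,242) and (233,274). Only (278,218) is white with a blue lid, the other two being green. I confirm this and the weight in one crop.

```bash
python3 - <<'E'
import cv2
i=cv2.imread("pics/side0.png")[150:300,190:370]; cv2.imwrite("pics/crop.png",cv2.resize(i,None,fx=4,fy=4,interpolation=cv2.INTER_CUBIC))
from h import *
P,C,n=grab2()
q=P[(P[:,2]>12)&(P[:,2]<24)&(abs(P[:,0]-696)<75)&(abs(P[:,1]+17)<95)]
a=np.radians(-8.4); l=(q[:,:2]-(696,-17.5))@np.array([[np.cos(a),-np.sin(a)],[np.sin(a),np.cos(a)]])
l=l[(abs(l[:,0])<48)&(abs(l[:,1])<80)]; print("white local extents",np.percentile(l,[2,98],0).round(1))
q=P[(np.hypot(*(P[:,:2]-(446,192)).T)<40)&(P[:,2]>44)&(P[:,2]<56)]; print("cup",cv2.minEnclosingCircle(q[:,:2].astype(np.float32)))
E
```

```text
white local extents [[-38.7 -74.6]
 [ 39.5  72.4]]
cup ((443.7801208496094, 192.59022521972656), 25.682147979736328)
```

View pics/crop.png

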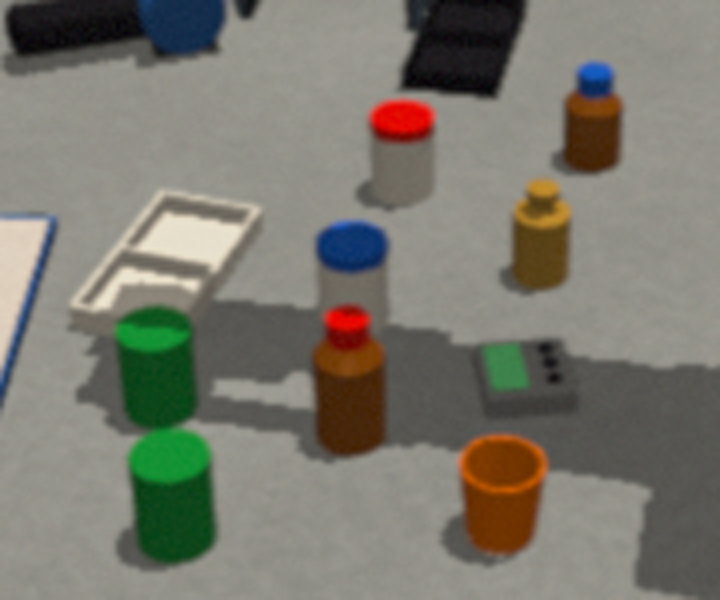

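Emit:
move_arm([
  [[-0.8, 0.6, -4], 0, 0],
  [[0, 0, -4], 0, 0],
  [[0, 0, -4], 0, 0],
  [[0, 0, -3], 0, 0],
  [[0, 0, 0], 0, 0],
], squeeze=20)

```text
time_s: 1.8
ee_pos: [563.7, 6.0, 60.1]
ee_rot: [-179.5, -0.0, 90.0]
force: [-0.7, 0.0, -0.1]
gripper_width: 91.1
gripper_force: 0.0
```

The crop confirms it: the white pot with the blue lid is at (352,280) in the crop, the brass weight with its knob at (541,235), and the two green cylinders are look-alikes.

Emit:
move_arm([
  [[0.1, 0, -2], 0, 0],
  [[0, 0, -2.2], 0, 0],
  [[0, 0, 0], 0, 0],
])

```text
time_s: 2.1
ee_pos: [567.2, 6.0, 21.4]
ee_rot: [-179.8, -0.0, 90.0]
force: [-0.6, 0.1, -0.6]
gripper_width: 91.4
gripper_force: 0.0
```

Emit:
move_arm([
  [[0, 0, -0.3], 0, 0.3],
  [[0, 0, 0], 0, 0.7],
  [[0, 0, 0], 0, 1],
  [[0, 0, 0], 0, 1],
  [[0, 0, 0], 0, 1],
])

```text
time_s: 2.6
ee_pos: [568.3, 6.0, 19.6]
ee_rot: [179.9, 0.0, 90.0]
force: [-0.2, 0.3, -0.9]
gripper_width: 54.3
gripper_force: 0.0
```

Emit:
move_arm([
  [[0, 0, 0], 0, 1],
  [[0, 0, 0], 0, 1],
  [[0, 0, 0], 0, 1],
])

```text
time_s: 2.9
ee_pos: [567.9, 6.0, 19.2]
ee_rot: [-180.0, 0.0, 90.0]
force: [-0.6, 0.9, 2.9]
gripper_width: 45.4
gripper_force: 20.0
```

Emit:
move_arm([
  [[0, 0, 2], 0, 1],
  [[0.5, 0, 3], 0, 1],
  [[3, 0.2, 0], 0, 1],
  [[3.5, 0.3, 0], 0, 1],
  [[3.3, 0.3, 0], 0, 1],
])

```text
time_s: 3.4
ee_pos: [672.3, 14.0, 69.2]
ee_rot: [180.0, 0.0, 90.0]
force: [1.4, 0.5, -1.1]
gripper_width: 45.3
gripper_force: 20.0
```

Emit:
move_arm([
  [[2, 0.2, 0], 0, 1],
  [[1, 0, 0], 0, 1],
  [[0, 0, -2], 0, 1],
  [[0, 0, -1], 0, 1],
  [[0, 0, -0.5], 0, 1],
])

```text
time_s: 3.9
ee_pos: [699.2, 15.9, 32.2]
ee_rot: [-179.8, 0.0, 90.0]
force: [-0.2, -0.4, -0.1]
gripper_width: 44.9
gripper_force: 20.0
```

Emit:
move_arm([
  [[0, 0, -0.3], 0, 1],
  [[0, 0, -0.2], 0, 1],
  [[0, 0, -0.1], 0, 1],
  [[0, 0, 0], 0, 1],
])

```text
time_s: 4.3
ee_pos: [701.2, 16.0, 28.4]
ee_rot: [180.0, -0.0, 90.0]
force: [-0.2, 0.4, -0.4]
gripper_width: 45.4
gripper_force: 20.0
```

Emit:
move_arm([
  [[0, 0, -0.2], 0, 1],
  [[0, 0, -0.2], 0, 1],
  [[0, 0, -0.1], 0, 1],
  [[0, 0, 0], 0, 1],
  [[0, 0, 0], 0, 1],
])

```text
time_s: 4.8
ee_pos: [701.0, 16.0, 23.2]
ee_rot: [180.0, -0.0, 90.0]
force: [-0.7, -1.2, 1.5]
gripper_width: 45.5
gripper_force: 20.0
```

Emit:
move_arm([
  [[0, 0, -0.05], 0, 1],
  [[0, 0, -0.05], 0, 1],
  [[0, 0, 0], 0, 0.4],
  [[0, 0, 0], 0, 0.25],
  [[0, 0, 0], 0, 0.2],
])

```text
time_s: 5.3
ee_pos: [701.0, 16.0, 21.6]
ee_rot: [-180.0, -0.0, 90.0]
force: [-0.5, -0.5, 0.4]
gripper_width: 66.2
gripper_force: 0.0
```

Emit:
move_arm([
  [[0, 0, 0], 0, 0.15],
  [[0, 0, 0], 0, 0.1],
  [[0, 0, 2], 0, 0.1],
  [[0, 0, 5], 0, 0],
  [[0, 0, 4], 0, 0],
])

```text
time_s: 5.8
ee_pos: [701.1, 16.0, 133.4]
ee_rot: [180.0, -0.0, 90.0]
force: [1.5, 0.8, 0.6]
gripper_width: 90.9
gripper_force: 0.0
```

Emit:
move_arm([
  [[-3, -3.8, 0], 0, 0],
  [[-3.4, -4.2, 0], 0, 0],
  [[-3.4, -4.2, 0], 0, 0],
  [[-2.7, -3.4, -1], 0, 0],
  [[-1.2, -1.2, -2], 0, 0],
])

```text
time_s: 6.3
ee_pos: [567.8, -148.8, 103.4]
ee_rot: [179.8, 0.1, 89.8]
force: [0.9, -0.0, -0.4]
gripper_width: 91.3
gripper_force: 0.0
```

Emit:
move_arm([
  [[0, 0, 0], 0, 0],
  [[0, 0, -3], 0, 0],
  [[0, 0, -3], 0, 0],
  [[0, 0, -2.3], 0, 0],
  [[0, 0, 0], 0, 0],
])

```text
time_s: 6.8
ee_pos: [568.2, -144.2, 16.5]
ee_rot: [-179.7, -0.1, 90.1]
force: [-0.4, 0.6, 0.1]
gripper_width: 91.3
gripper_force: 0.0
```

```bash
python3 - <<'E'
from h import *
print(env.state()["ee_pos"])
P,C,n=grab2()
print(circ(P,(701,16),22.5,20,50),circ(P,(564,-152),22.5,8,48))
E
```

```text
[ 568.15638926 -144.19269981   16.51077917]
(array([700.06078946,  15.94355239]), 256, np.float64(1.1665298231440104)) (array([ 563.82061868, -151.8786204 ]), 291, np.float64(1.3034369988084045))
```

Emit:
move_arm([
  [[-0.4, -0.4, 0], 0, 0],
  [[0, -0.4, 0.1], 0, 0],
  [[0, 0, 0], 0, 0.5],
  [[0, 0, 0], 0, 0.7],
  [[0, 0, 0], 0, 1],
])

```text
time_s: 7.4
ee_pos: [565.2, -153.9, 20.3]
ee_rot: [180.0, 0.0, 90.0]
force: [0.4, 0.4, -0.2]
gripper_width: 70.2
gripper_force: 0.0
```

Emit:
move_arm([
  [[0, 0, 0], 0, 1],
  [[0, 0, 0], 0, 1],
  [[0, 0, 0], 0, 1],
  [[0, 0, 0], 0, 1],
])

```text
time_s: 7.8
ee_pos: [564.9, -153.6, 19.9]
ee_rot: [-180.0, -0.0, 90.0]
force: [-0.5, 0.5, 0.5]
gripper_width: 45.3
gripper_force: 20.0
```

Emit:
move_arm([
  [[0, 0, 2], 0, 1],
  [[0.6, 0.4, 3], 0, 1],
  [[2, 1.6, 0], 0, 1],
  [[2.5, 2, 0], 0, 1],
  [[2.5, 2, 0], 0, 1],
])

```text
time_s: 8.3
ee_pos: [641.8, -93.3, 70.3]
ee_rot: [180.0, 0.0, 90.0]
force: [0.9, -1.0, -0.9]
gripper_width: 45.1
gripper_force: 20.0
```

Emit:
move_arm([
  [[2.5, 2, 0], 0, 1],
  [[1.7, 1.3, 0], 0, 1],
  [[0.8, 0.6, 0], 0, 1],
  [[0, 0, 0], 0, 1],
  [[0, 0, -1], 0, 1],
])

```text
time_s: 8.8
ee_pos: [691.3, -55.4, 60.8]
ee_rot: [179.9, 0.0, 90.0]
force: [-0.2, 0.7, -0.9]
gripper_width: 45.4
gripper_force: 20.0
```

Emit:
move_arm([
  [[0, 0, -1], 0, 1],
  [[0, 0, -1], 0, 1],
  [[0, 0, -0.5], 0, 1],
  [[0, 0, -0.4], 0, 1],
  [[0, 0, 0], 0, 1],
])

```text
time_s: 9.3
ee_pos: [690.6, -54.9, 30.2]
ee_rot: [-179.9, -0.0, 90.0]
force: [0.5, 0.4, -0.9]
gripper_width: 45.6
gripper_force: 20.0
```

Emit:
move_arm([
  [[0, 0, -0.3], 0, 1],
  [[0, 0, -0.2], 0, 1],
  [[0, 0, -0.1], 0, 1],
  [[0, 0, -0.1], 0, 1],
  [[0, 0, -0.1], 0, 1],
])

```text
time_s: 9.8
ee_pos: [691.2, -54.7, 23.7]
ee_rot: [180.0, 0.0, 90.0]
force: [-2.8, -0.2, 6.6]
gripper_width: 45.3
gripper_force: 20.0
```

Emit:
move_arm([
  [[0, 0, 0], 0, 1],
  [[0, 0, 0], 0, 0.4],
  [[0, 0, 0], 0, 0.25],
  [[0, 0, 0], 0, 0.2],
  [[0, 0, 0], 0, 0.1],
])

```text
time_s: 10.3
ee_pos: [691.1, -54.7, 22.7]
ee_rot: [-180.0, -0.0, 90.0]
force: [0.3, -0.1, -0.1]
gripper_width: 74.4
gripper_force: 0.0
```

Emit:
move_arm([
  [[0, 0, 0], 0, 0.1],
  [[0, 0, 2], 0, 0.1],
  [[0, 0, 4], 0, 0],
  [[0, 0, 4], 0, 0],
  [[0, 0, 0], 0, 0],
])

```text
time_s: 10.8
ee_pos: [695.0, -55.1, 130.0]
ee_rot: [179.3, 0.1, 90.0]
force: [1.3, -0.1, 0.5]
gripper_width: 91.0
gripper_force: 0.0
```

Emit:
move_arm([
  [[-3, -0.1, 0], 0, 0],
  [[-4, -0.1, 0], 0, 0],
  [[-4, -0.1, 0], 0, 0],
  [[-4, -0.1, 0], 0, 0],
  [[-4, -0.2, 0], 0, 0],
])

```text
time_s: 11.3
ee_pos: [499.1, -60.6, 122.4]
ee_rot: [-180.0, -0.0, 90.0]
force: [0.0, 0.0, 1.5]
gripper_width: 91.5
gripper_force: 0.0
```

Emit:
move_arm([
  [[-3, -0.1, 0], 0, 0],
  [[-1.5, -0.1, 0], 0, 0],
  [[0, 0, 0], 0, 0],
  [[0, 0, 0], 0, 0],
])

```text
time_s: 11.7
ee_pos: [456.9, -62.8, 123.2]
ee_rot: [179.9, 0.0, 90.0]
force: [-0.2, -0.2, 0.2]
gripper_width: 91.3
gripper_force: 0.0
```

Down to TCP z 19, then grip harder for the heavy weight.

Emit:
move_arm([
  [[-0.1, 0, -2.5], 0, 0],
  [[0, 0, -3], 0, 0],
  [[0, 0, -3], 0, 0],
  [[0, 0, -1.9], 0, 0],
  [[0, 0, 0], 0, 0],
], squeeze=35)

```text
time_s: 12.2
ee_pos: [454.5, -62.4, 16.5]
ee_rot: [-179.7, -0.0, 90.0]
force: [-0.1, 0.4, 0.6]
gripper_width: 91.2
gripper_force: 0.0
```

Emit:
move_arm([
  [[0, 0, 0], 0, 0.4],
  [[0, 0, 0], 0, 0.6],
  [[0, 0, 0], 0, 1],
  [[0, 0, 0], 0, 1],
  [[0, 0, 0], 0, 1],
])

```text
time_s: 12.7
ee_pos: [455.4, -62.8, 19.5]
ee_rot: [179.9, 0.0, 90.0]
force: [-0.4, 0.6, 0.3]
gripper_width: 54.1
gripper_force: 0.0
```

Emit:
move_arm([
  [[0, 0, 0], 0, 1],
  [[0, 0, 0], 0, 1],
  [[0, 0, 0], 0, 1],
])

```text
time_s: 13.0
ee_pos: [455.1, -62.8, 19.1]
ee_rot: [180.0, 0.0, 90.0]
force: [-0.1, -0.4, 2.2]
gripper_width: 37.1
gripper_force: 35.0
```

Emit:
move_arm([
  [[0, 0, 1.5], 0, 1],
  [[0, 0, 3], 0, 1],
  [[0.4, -1, 3], 0, 1],
  [[0.8, -2, 1.5], 0, 1],
  [[1.2, -3.3, 0], 0, 1],
])

```text
time_s: 13.5
ee_pos: [479.8, -125.4, 110.8]
ee_rot: [179.8, 0.0, 90.1]
force: [0.3, -0.3, -4.8]
gripper_width: 37.2
gripper_force: 35.0
```

Emit:
move_arm([
  [[1.4, -3.8, 0], 0, 1],
  [[1.4, -3.8, 0], 0, 1],
  [[1.4, -3.8, 0], 0, 1],
  [[1.4, -3.8, 0], 0, 1],
  [[1, -2.7, 0], 0, 1],
])

```text
time_s: 14.0
ee_pos: [545.0, -307.0, 107.5]
ee_rot: [-179.9, -0.0, 89.9]
force: [-0.4, -0.7, -3.9]
gripper_width: 37.0
gripper_force: 35.0
```

Emit:
move_arm([
  [[0.6, -1.6, 0], 0, 1],
  [[0.2, -0.5, 0], 0, 1],
  [[0, 0, 0], 0, 1],
  [[0, 0, 0], 0, 1],
])

```text
time_s: 14.4
ee_pos: [552.2, -324.4, 108.2]
ee_rot: [-179.9, -0.1, 90.0]
force: [-0.3, -0.5, -4.9]
gripper_width: 37.3
gripper_force: 35.0
```

Above the bay at (553,-326). Now lower 78 mm, then slowly to contact (TCP ≈ 23).

Emit:
move_arm([
  [[0, 0, -2], 0, 1],
  [[0, 0, -2.5], 0, 1],
  [[0, 0, -2], 0, 1],
  [[0, 0, -1], 0, 1],
  [[0, 0, -0.3], 0, 1],
])

```text
time_s: 14.9
ee_pos: [552.3, -324.4, 30.0]
ee_rot: [-179.9, -0.1, 90.1]
force: [0.4, -0.1, -4.2]
gripper_width: 37.2
gripper_force: 35.0
```

Emit:
move_arm([
  [[0, 0, -0.3], 0, 1],
  [[0, 0, -0.2], 0, 1],
  [[0, 0, -0.1], 0, 1],
  [[0, 0, -0.1], 0, 1],
  [[0, 0, 0], 0, 1],
])

```text
time_s: 15.4
ee_pos: [553.2, -325.8, 24.2]
ee_rot: [180.0, 0.0, 90.0]
force: [0.7, -0.4, -4.0]
gripper_width: 37.0
gripper_force: 35.0
```

Emit:
move_arm([
  [[0, 0, -0.1], 0, 1],
  [[0, 0, -0.1], 0, 1],
  [[0, 0, 0], 0, 1],
  [[0, 0, 0], 0, 1],
])

```text
time_s: 15.8
ee_pos: [553.3, -325.9, 23.2]
ee_rot: [179.9, 0.0, 90.0]
force: [-2.3, 1.2, 6.0]
gripper_width: 37.4
gripper_force: 35.0
```

Contact is felt, so release and lift.

Emit:
move_arm([
  [[0, 0, 0], 0, 0.5],
  [[0, 0, 0], 0, 0.4],
  [[0, 0, 0], 0, 0.2],
  [[0, 0, 0], 0, 0.1],
  [[0, 0, 0], 0, 0.1],
], squeeze=20)

```text
time_s: 16.3
ee_pos: [553.2, -325.7, 21.8]
ee_rot: [180.0, -0.0, 90.0]
force: [0.1, 0.0, 0.6]
gripper_width: 75.0
gripper_force: 0.0
```

Emit:
move_arm([
  [[0, 0, 2], 0, 0],
  [[0, 0, 4], 0, 0],
  [[0, 0, 4], 0, 0],
  [[0, 0, 0], 0, 0],
  [[0, 0, 0], 0, 0],
])

```text
time_s: 16.8
ee_pos: [553.5, -326.0, 123.0]
ee_rot: [179.9, 0.1, 90.0]
force: [-0.1, -0.4, -0.5]
gripper_width: 91.1
gripper_force: 0.0
```

Emit:
move_arm([
  [[-2, 2, 0], 0, 0],
  [[-3, 3, 0], 0, 0],
  [[-3, 3, 0], 0, 0],
  [[-2.2, 2.1, 0], 0, 0],
  [[-1.5, 1.1, 0], 0, 0],
])

```text
time_s: 17.3
ee_pos: [432.9, -211.3, 120.2]
ee_rot: [-179.7, -0.1, 90.0]
force: [-0.2, 0.1, 0.6]
gripper_width: 91.4
gripper_force: 0.0
```

Emit:
move_arm([
  [[0, 0, 0], 0, 0],
  [[0, 0, 0], 0, 0],
  [[0, 0, 0], 0, 0],
])

```text
time_s: 17.6
ee_pos: [437.1, -214.5, 121.6]
ee_rot: [180.0, 0.0, 90.0]
force: [-1.4, -0.4, 0.9]
gripper_width: 91.6
gripper_force: 0.0
```

Emit:
move_arm([
  [[0, 0, -2.5], 0, 0],
  [[0, 0, -3], 0, 0],
  [[0, 0, -3], 0, 0],
  [[0, 0, -1.8], 0, 0],
  [[0, 0, 0], 0, 0],
])

```text
time_s: 18.1
ee_pos: [435.1, -213.5, 16.3]
ee_rot: [-179.7, -0.1, 90.0]
force: [-0.4, -0.2, 0.1]
gripper_width: 91.3
gripper_force: 0.0
```

Emit:
move_arm([
  [[0, 0, 0], 0, 0.4],
  [[0, 0, 0], 0, 0.6],
  [[0, 0, 0], 0, 1],
  [[0, 0, 0], 0, 1],
  [[0, 0, 0], 0, 1],
])

```text
time_s: 18.6
ee_pos: [436.4, -213.9, 19.6]
ee_rot: [179.9, 0.0, 90.0]
force: [-0.1, -0.3, 0.8]
gripper_width: 53.8
gripper_force: 0.0
```

Emit:
move_arm([
  [[0, 0, 0], 0, 1],
  [[0, 0, 0], 0, 1],
  [[0, 0, 0], 0, 1],
])

```text
time_s: 18.9
ee_pos: [436.3, -213.8, 19.2]
ee_rot: [180.0, 0.0, 90.0]
force: [-0.5, 0.4, 1.6]
gripper_width: 41.4
gripper_force: 20.0
```

Emit:
move_arm([
  [[0, 0, 2], 0, 1],
  [[0, 0, 4], 0, 1],
  [[0, 1, 4], 0, 1],
  [[0.4, 2.5, 1], 0, 1],
  [[0.6, 3.5, 0], 0, 1],
])

```text
time_s: 19.4
ee_pos: [447.4, -144.4, 131.1]
ee_rot: [179.7, 0.1, 89.9]
force: [0.7, 1.2, -1.4]
gripper_width: 41.9
gripper_force: 20.0
```

Emit:
move_arm([
  [[0.8, 4, 0], 0, 1],
  [[0.8, 4, 0], 0, 1],
  [[0.8, 4, 0], 0, 1],
  [[0.8, 4, 0], 0, 1],
  [[0.8, 4, 0], 0, 1],
])

```text
time_s: 19.9
ee_pos: [485.7, 57.9, 128.6]
ee_rot: [-180.0, 0.0, 90.0]
force: [0.8, -0.4, -0.7]
gripper_width: 41.8
gripper_force: 20.0
```

Emit:
move_arm([
  [[0.8, 4, 0], 0, 1],
  [[0.8, 4, 0], 0, 1],
  [[0.8, 4, 0], 0, 1],
  [[0.8, 4, 0], 0, 1],
  [[0.8, 4, 0], 0, 1],
])

```text
time_s: 20.4
ee_pos: [525.7, 257.8, 128.4]
ee_rot: [-179.9, 0.0, 90.0]
force: [0.5, 0.8, -1.5]
gripper_width: 41.5
gripper_force: 20.0
```

Emit:
move_arm([
  [[0.8, 4, 0], 0, 1],
  [[0.6, 4, 0], 0, 1],
  [[0.5, 3, 0], 0, 1],
  [[0.4, 2, 0], 0, 1],
  [[0, 0, 0], 0, 1],
])

```text
time_s: 20.9
ee_pos: [548.8, 388.8, 127.7]
ee_rot: [-180.0, -0.0, 90.1]
force: [-0.3, -0.2, -1.3]
gripper_width: 41.6
gripper_force: 20.0
```

Emit:
move_arm([
  [[0, 2, 0], 0, 1],
  [[0, 1.6, 0], 0, 1],
  [[0, 0, 0], 0, 1],
  [[0, 0, 0], 0, 1],
  [[0, 0, 0], 0, 1],
])

```text
time_s: 21.4
ee_pos: [549.0, 421.2, 128.9]
ee_rot: [-180.0, 0.0, 90.0]
force: [-0.1, 1.0, -2.0]
gripper_width: 41.5
gripper_force: 20.0
```

```bash
python3 - <<'E'
from h import *
P,C,n=grab2()
print(env.state()["ee_pos"])
q=P[(P[:,2]>12)&(P[:,2]<24)&(np.hypot(*(P[:,:2]-(552,389)).T)<95)]
print(cv2.minAreaRect(q[:,:2].astype(np.float32)))
for k,(c,r,a,b) in dict(red=((691,-54),22.5,22,50),blue=((700,16),22.5,22,50),weight=((553,-326),19,22,50),tall=((544.7,121.7),21,10,58),short_held=((549,422),21,118,145)).items(): print(k,circ(P,c,r,a,b))
E
```

```text
[549.18931656 421.36196093 129.09137934]
((552.0391235351562, 386.897216796875), (79.15413665771484, 155.79371643066406), 3.557276964187622)
red (array([692.0194912 , -54.06556679]), 72, np.float64(0.8239517561564362))
blue (array([702.15433822,  14.76428984]), 82, np.float64(0.8984829017222484))
weight (array([ 554.67637562, -325.03617921]), 157, np.float64(1.5697904926995143))
tall (array([546.02252685, 120.82448275]), 180, np.float64(1.0928156434832896))
short_held (array([549.06614821, 421.66790823]), 415, np.float64(1.1081739640414021))
```

Emit:
move_arm([
  [[0, 0, -2], 0, 1],
  [[0, 0, -3], 0, 1],
  [[0, 0, -3], 0, 1],
  [[0, 0, -1.3], 0, 1],
  [[0, 0, -0.5], 0, 1],
])

```text
time_s: 22.0
ee_pos: [548.5, 421.4, 29.5]
ee_rot: [-179.9, 0.1, 90.0]
force: [-0.3, 0.3, -1.2]
gripper_width: 41.6
gripper_force: 20.0
```

Emit:
move_arm([
  [[0, 0, -0.2], 0, 1],
  [[0, 0, -0.2], 0, 1],
  [[0, 0, -0.2], 0, 1],
  [[0, 0, -0.1], 0, 1],
  [[0, 0, 0], 0, 1],
])

```text
time_s: 22.5
ee_pos: [549.2, 422.4, 24.4]
ee_rot: [180.0, -0.0, 90.0]
force: [-0.1, 1.1, -1.8]
gripper_width: 41.2
gripper_force: 20.0
```

Emit:
move_arm([
  [[0, 0, -0.1], 0, 1],
  [[0, 0, -0.1], 0, 1],
  [[0, 0, 0], 0, 1],
  [[0, 0, 0], 0, 1],
])

```text
time_s: 22.9
ee_pos: [549.3, 422.5, 23.2]
ee_rot: [179.9, -0.0, 90.0]
force: [-1.6, -1.1, 5.5]
gripper_width: 41.5
gripper_force: 20.0
```

Contact, so release and lift.

Emit:
move_arm([
  [[0, 0, 0], 0, 0.5],
  [[0, 0, 0], 0, 0.4],
  [[0, 0, 0], 0, 0.2],
  [[0, 0, 0], 0, 0.1],
  [[0, 0, 0], 0, 0.1],
])

```text
time_s: 23.4
ee_pos: [549.1, 422.2, 21.7]
ee_rot: [-180.0, 0.0, 90.0]
force: [-0.4, -0.2, 0.3]
gripper_width: 74.8
gripper_force: 0.0
```

Emit:
move_arm([
  [[0, 0, 2], 0, 0],
  [[0, 0, 4], 0, 0],
  [[0, 0, 4], 0, 0],
  [[0, 0, 1], 0, 0],
  [[0, 0, 0], 0, 0],
])

```text
time_s: 23.9
ee_pos: [550.1, 423.0, 134.3]
ee_rot: [179.8, -0.2, 90.0]
force: [-0.1, 0.1, 0.2]
gripper_width: 91.2
gripper_force: 0.0
```

Emit:
move_arm([
  [[0, -2, 0], 0, 0],
  [[0, -4, 0], 0, 0],
  [[0, -4, 0], 0, 0],
  [[0, -4, 0], 0, 0],
  [[0, -4, 0], 0, 0],
])

```text
time_s: 24.4
ee_pos: [547.6, 240.3, 129.5]
ee_rot: [-179.8, 0.1, 90.0]
force: [-0.0, -0.5, 1.0]
gripper_width: 91.4
gripper_force: 0.0
```

Emit:
move_arm([
  [[0, -4, 0], 0, 0],
  [[-0.4, -4, 0], 0, 0],
  [[0, -3, 0], 0, 0],
  [[0, -1, 0], 0, 0],
  [[0, 0, 0], 0, 0],
])

```text
time_s: 24.9
ee_pos: [544.3, 121.2, 130.6]
ee_rot: [-179.8, 0.0, 89.9]
force: [0.4, -0.0, 0.6]
gripper_width: 91.4
gripper_force: 0.0
```

Emit:
move_arm([
  [[0, 0, 0], 0, 0],
  [[0, 0, 0], 0, 0],
])

```text
time_s: 25.1
ee_pos: [545.1, 123.6, 131.5]
ee_rot: [-180.0, -0.0, 90.1]
force: [-0.1, 0.2, -0.3]
gripper_width: 91.1
gripper_force: 0.0
```

Emit:
move_arm([
  [[0, -0.2, -2.5], 0, 0],
  [[0, 0, -3], 0, 0],
  [[0, 0, -3], 0, 0],
  [[0, 0, -2.5], 0, 0],
  [[0, 0, 0], 0, 0],
])

```text
time_s: 25.6
ee_pos: [542.4, 120.9, 18.7]
ee_rot: [-179.6, 0.1, 90.1]
force: [-0.8, 0.2, 0.1]
gripper_width: 91.6
gripper_force: 0.0
```

Emit:
move_arm([
  [[0, 0, 0], 0, 0.4],
  [[0, 0, 0], 0, 0.6],
  [[0, 0, 0], 0, 1],
  [[0, 0, 0], 0, 1],
  [[0, 0, 0], 0, 1],
])

```text
time_s: 26.1
ee_pos: [545.5, 120.3, 22.7]
ee_rot: [179.9, -0.0, 90.0]
force: [0.3, -0.3, 0.4]
gripper_width: 53.8
gripper_force: 0.0
```

Emit:
move_arm([
  [[0, 0, 0], 0, 1],
  [[0, 0, 0], 0, 1],
  [[0, 0, 0], 0, 1],
])

```text
time_s: 26.4
ee_pos: [545.2, 120.2, 22.2]
ee_rot: [180.0, -0.0, 90.0]
force: [-0.4, -1.3, 2.4]
gripper_width: 41.3
gripper_force: 20.0
```

Emit:
move_arm([
  [[0, 0, 2], 0, 1],
  [[0, 0, 3], 0, 1],
  [[0, 1.5, 3], 0, 1],
  [[0.2, 3, 0], 0, 1],
  [[0.2, 4, 0], 0, 1],
])

```text
time_s: 26.9
ee_pos: [549.7, 205.1, 103.1]
ee_rot: [179.9, -0.0, 89.9]
force: [0.7, 0.4, -1.0]
gripper_width: 41.3
gripper_force: 20.0
```

Emit:
move_arm([
  [[0.2, 4, 0], 0, 1],
  [[0.2, 4, 0], 0, 1],
  [[0.1, 3.5, 0], 0, 1],
  [[0, 2.2, 0], 0, 1],
  [[0, 1, 0], 0, 1],
])

```text
time_s: 27.4
ee_pos: [553.7, 353.9, 101.4]
ee_rot: [-180.0, 0.0, 90.1]
force: [-1.4, -0.2, -1.3]
gripper_width: 41.5
gripper_force: 20.0
```

Emit:
move_arm([
  [[0, 0, 0], 0, 1],
  [[0, 0, 0], 0, 1],
  [[0, 0, 0], 0, 1],
])

```text
time_s: 27.7
ee_pos: [554.2, 350.6, 102.0]
ee_rot: [-180.0, 0.0, 89.9]
force: [-0.3, 0.2, -1.1]
gripper_width: 41.4
gripper_force: 20.0
```

Emit:
move_arm([
  [[0, 0.2, -2], 0, 1],
  [[0, 0, -2.5], 0, 1],
  [[0, 0, -1.5], 0, 1],
  [[0, 0, -0.6], 0, 1],
  [[0, 0, -0.3], 0, 1],
])

```text
time_s: 28.2
ee_pos: [554.2, 353.3, 32.7]
ee_rot: [-180.0, 0.0, 89.9]
force: [-0.5, 0.3, -1.1]
gripper_width: 41.5
gripper_force: 20.0
```

Emit:
move_arm([
  [[0, 0, -0.2], 0, 1],
  [[0, 0, -0.2], 0, 1],
  [[0, 0, -0.1], 0, 1],
  [[0, 0, -0.1], 0, 1],
  [[0, 0, 0], 0, 1],
])

```text
time_s: 28.7
ee_pos: [554.1, 354.4, 27.1]
ee_rot: [180.0, -0.0, 90.0]
force: [0.4, 0.8, -0.8]
gripper_width: 41.6
gripper_force: 20.0
```

Emit:
move_arm([
  [[0, 0, -0.1], 0, 1],
  [[0, 0, -0.1], 0, 1],
  [[0, 0, 0], 0, 1],
  [[0, 0, 0], 0, 1],
])

```text
time_s: 29.1
ee_pos: [554.3, 354.4, 26.2]
ee_rot: [180.0, -0.0, 90.0]
force: [-2.3, -0.4, 4.7]
gripper_width: 41.7
gripper_force: 20.0
```

Emit:
move_arm([
  [[0, 0, 0], 0, 0.5],
  [[0, 0, 0], 0, 0.4],
  [[0, 0, 0], 0, 0.2],
  [[0, 0, 0], 0, 0.1],
  [[0, 0, 0], 0, 0.1],
])

```text
time_s: 29.6
ee_pos: [554.1, 354.3, 24.8]
ee_rot: [-180.0, 0.0, 90.0]
force: [-0.6, 0.4, -0.3]
gripper_width: 74.9
gripper_force: 0.0
```

Emit:
move_arm([
  [[0, 0, 2], 0, 0],
  [[0, 0, 4], 0, 0],
  [[0, 0, 4], 0, 0],
  [[0, 0, 4], 0, 0],
  [[0, 0, 2], 0, 0],
])

```text
time_s: 30.1
ee_pos: [555.4, 355.1, 189.3]
ee_rot: [179.7, -0.2, 90.0]
force: [0.6, 0.2, 0.8]
gripper_width: 91.3
gripper_force: 0.0
```

Emit:
move_arm([
  [[-2, -4, 0], 0, 0],
  [[-4, -3, 0], 0, 0],
  [[-4, -3, 0], 0, 0],
  [[-2, -1, 0], 0, 0],
  [[0, 0, 0], 0, 0],
])

```text
time_s: 30.6
ee_pos: [431.3, 242.6, 185.4]
ee_rot: [-179.9, 0.0, 90.0]
force: [0.2, -0.3, 0.1]
gripper_width: 90.9
gripper_force: 0.0
```

```bash
python3 - <<'E'
from h import *
p=env.grab_frame("scene"); s=env.grab_frame("side"); save(p,"scene1"); save(s,"side1")
P=np.vstack([cloud(q)[q["z_map"]>0] for q in (p,s)])
T=dict(blue=((552,388),3.5),white=((696,-18.6),-8.4),black=((552.1,-361),-1.3))
for k,(c,r,a,b,t) in dict(red=((691,-54),22.5,22,50,"white"),blue=((700,16),22.5,22,50,"white"),weight=((553,-326),19,22,50,"black"),tall=((554,354),21,22,60,"blue"),short=((549,422),21,22,48,"blue")).items():
    x,n,e=circ(P,c,r,a,b); o,y=T[t]; l=R.from_euler('z',-y,degrees=True).as_matrix()[:2,:2]@(x-o)
    q=P[np.hypot(*(P[:,:2]-x).T)<10]; print(k,x.round(1),n,round(e,1),"local",l.round(1),"top",np.percentile(q[:,2],90).round(1))
q=P[(np.hypot(*(P[:,:2]-(446,192)).T)<40)&(P[:,2]>44)&(P[:,2]<56)]; print("cup",cv2.minEnclosingCircle(q[:,:2].astype(np.float32)))
q=P[(np.hypot(*(P[:,:2]-(450,62)).T)<55)&(P[:,2]>12)&(P[:,2]<24)]; print("timer",cv2.minAreaRect(q[:,:2].astype(np.float32)))
E
```

```text
red [690.4 -52.6] 187 1.3 local [ -0.6 -34.4] top 66.5
blue [700.3  16.1] 233 1.2 local [-0.8 35. ] top 66.2
weight [ 554.7 -324.8] 162 1.2 local [ 1.8 36.3] top 74.4
tall [554.5 356.6] 364 0.8 local [  0.6 -31.4] top 91.6
short [549.7 422.4] 272 0.7 local [-0.2 34.4] top 76.8
cup ((444.61322021484375, 189.55711364746094), 28.442161560058594)
timer ((450.0633850097656, 60.972923278808594), (58.75310134887695, 65.40988159179688), 18.821821212768555)
```

View pics/side1.png

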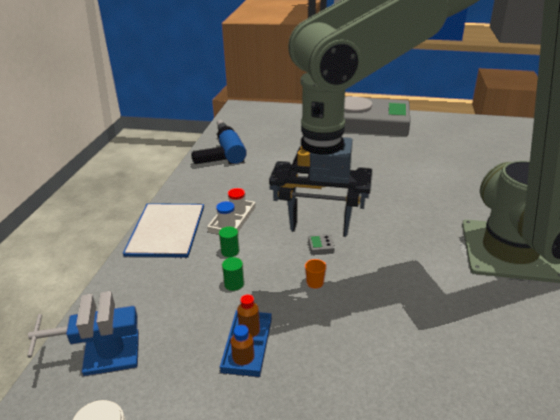

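View pics/scene1.png

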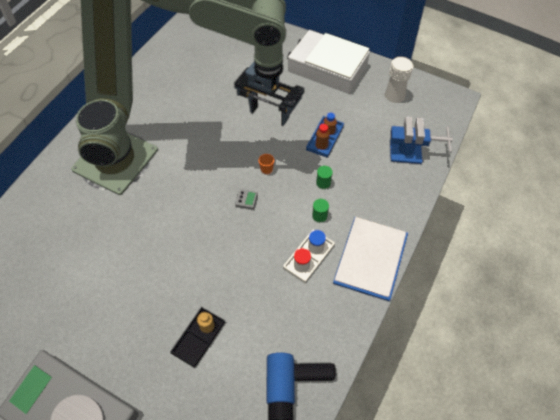

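The final pictures show everything upright in its own bay: bottles in blue (scene (324,135)), pots in white (310,250), weight in black (205,321). The timer and cup have not moved, and the arm is clear.

```bash
python3 -c "
from workcell import env
print(env.job_done())"
```

```text
the job is handed in; nothing more can be done
None
```

I handed the job in with both bottles in the blue tray, both pots in the white and the weight in the black, each upright within about 4 mm of its bay's centre; the timer and cup are where they were, and the verdict was not shown.

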